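Clip the trimming turntable's wheel head onto its spindle

ROBOT

A 6-joint arm with a two-finger parallel gripper is mounted at the origin on a cart in front of the work surface, level with it; the furniture and walls round the work are solid. World frame = base frame: x ahead of the robot, y to its left, z up, the work surface at z = 0. Lengths are in mm, angles in rad, forces in N, time in s.
With the tool pointing down it reaches from about 300 to 775 mm from the base axis. Payload 14.6 kg.
Tool frame: the origin (TCP) lies at the very end of the fingers, on their centre line; the grasp point (between the pads) lies 19 mm behind it (grip_point_offset is the distance from the TCP to the grasp point, in mm); z points along the fingers, y is the line along which they close (so a half turn about z gives the same grasp; the last joint's range is limited). The gripper opens to 94 mm and grips with 3 to 60 N. Pads are 16 mm wide; open, the fingers measure 119 mm over their backs; the gripper's body (75 mm by 177 mm) begins 78 mm behind the grasp point.
Start: joints at [1.135, 0.3, 1.521, -0, 1.321, -0.067], TCP at [198.27, 513.009, 205.446] pointing down, gripper open.
Joint ranges: [-3.03, 3.03], [-0.79, 2.21], [0.23, 2.52], [-1.04, 4.18], [0, 3.07], [-2.55, 2.55]. Speed limits (rad/s): [2.22, 2.22, 2.57, 3.14, 3.14, 3.14].

INTERFACE

Orientations are given as [roll, pitch, yaw] about the fixed x, y, z axes, in that order (R = Rz(yaw) Ry(pitch) Rx(roll)).
In Python, from cell import read_state, camera, camera_info, sign_off, grip_point_offset gives the robot as it stands.
- The arm moves only by the shell command python3 -m handwheel 'ROWS' [FORCE]. ROWS is text: rows parted by semicolons, each of 5 numbers parted by spaces: the shift along the world's x, y, z in units of 40 mm (1.0 is 40 mm), then the turn about the world's z in units of 5 degrees (1.0 is 5 degrees), then the closure, from 0 (fully open) to 1 (shut). In form: dx dy dz yaw gripper; .... A call has 1 to 12 rows; each row shifts and turns the commanded pose from where the row before left it; what a row does not reach is not made up. A row lasts 1/12 s, in which the tool goes at most 41.7 mm and 7.16 degrees, less where a joint would pass 70% of its speed; a pose out of reach is approached as far as the arm can. A call is refused whole if a number of a shift passes 1 or a number of a turn 1, either way. A call with a gripper value outside its range is refused whole. The fingers move at their own pace and stop on an object; FORCE is the grip in N (left out, the last holds). Time passes only in rows, so rows that do not move let the fingers close. It gives the time, the measured TCP pose, the force, the opening and the grip force at its end, in the units of the state.
- read_state(): the state, without advancing time (a new reading comes with each control period).
- camera(name): name is "scene" or "side" or "wrist"; returns (picture, depth): 420x560x3 uint8, red, green, blue; 420x560 float32, mm along the optical axis (not along the pixel's ray), 0 where there is no reading.
- camera_info(name): a dict with "intrinsics" (3x3 intrinsics, pixels), "world_from_camera" (4x4, takes a point from camera to world coordinates). Camera axes: x right, y down, z forward; pixel columns grow to the right and rows downward; lengths in mm; the calibration is good to about 2 mm. A picture is of the moment at which its call begins: read the wrist's pose just before it. camera_info takes no time and is no camera call; for the wrist camera it gives the pose at the moment of the call.
- sign_off(): hands the job in; it is judged then, once.
The state is a dict: "clock": time; "joints": joint angles; "qd": joint speeds; "effort": joint torques, N m; "eef_pos": TCP position; "eef_rot": TCP orientation; "wrist_force": force on the tool from outside, world axes, zero at the start; "moment": the same for the moment, N m; "finger_gap": finger opening in mm; "finger_force": force on a finger pad.
Only numpy, scipy, OpenCV 4.12 (cv2) and the standard library are available. Lean on these libraries where they do the work, as an engineer would, in place of code of your own. Each camera call takes 0.05 s, during which the arm holds its last target. There are 200 camera calls.

TASK

The wheel head of the small trimming turntable has ridden up its spindle and covers the clip groove. Press the head fully down, then push the open retaining clip sideways into the groove between the head and the spindle's cap until it snaps fully home and lies flat there; do not force the clip, and leave the jar, bowl, tub and stamp where they are.

Things in the scene. Friction and masses are not known exactly. Their poses are not given: they have to be found in the camera images.
- turntable: Fixed trimming turntable; origin on its vertical axis at table level. Dark steel foot 112 mm across; bright spindle; flat aluminium wheel head (152 mm across, 12 mm thick) sliding on the spindle; above it the spindle's cap, 22 mm across, 8.5 mm tall. Under the cap is the groove: a neck 14 mm across, 10 mm high, uncovered only with the head fully down. The clip may enter from any side.
- turntable_axis (a point): Turntable axis at table level. The spindle is clamped in the foot at a height that differs each time and is not measured: with the head fully down, its flat top face (floor of the groove) is 44 to 57 mm above the table; the cap's underside is 10 mm and its top 18.5 mm above that face. Find the face by touch. Spindle and foot do not move.
- head (a joint): Height of the wheel head above its lowest place on the spindle, in m: 0 = fully down (groove uncovered), 0.013 to 0.018 at the start. It stays where it is left; 5 to 6 N downward anywhere on it moves it; then it stops hard.
- clip_grip (a point): Centre of the upright thumb block of the loose black open retaining clip (about 50 g), half-way up, 14 mm above the clip's underside. The block is 28 mm wide along y (grip it across this width), 16 mm long along x, 28 mm tall. x points from the block toward the clip's mouth, z up. The clip lies flat; it reaches 8 mm behind this point and 41 mm ahead of it.
- clip_bore (a point): Centre of the clip's bore (16 mm), 30 mm ahead of clip_grip along x, 3.5 mm above the underside, same axes. Plate 7 mm thick, 38 mm wide. The lips of its two springy prongs leave a mouth 10 mm wide, 7 mm ahead of this point; a push of about 4 to 10 N spreads them over the neck, they snap behind it, then the clip stops hard with this point on the turntable's axis to about 1 mm.
- glaze_jar_cream: Bystander: squat glaze jar with a cream lid, 62 mm across, 82 mm tall; origin at its underside.
- pinch_bowl: Bystander: lumpy grey clay bowl, 130 mm across, 59 mm tall; origin at its underside.
- water_tub: Bystander: pale grey tub, 76 mm across, 58 mm tall; origin at its underside.
- stamp_block: Bystander: small wooden stamp with a knob, 37x42 mm, 46 mm tall; origin at its underside.
Mind the look-alikes: they are no part of the job. What is shaped like the part that bears clip_grip but turquoise is not meant.

How it is judged (in metres and radians):
On the way, in this order (a step that is already met when the one before it is completed fails the run):
1. the wheel head is pressed fully down (within 2 mm) (value of joint head below 0.002 m), for 0.2 s.
2. the clip is home in the groove (horizontal distance between clip_bore and turntable_axis below 0.003 m and height (world z) of clip_bore below 0.0645 m and angle between clip_bore's own z axis and vertical below 0.12 rad), for 0.2 s.
At the end, for the whole second after the job is handed in: The wheel head is fully down (within 2 mm); the clip is seated in the groove under the cap: its bore centre within 3 mm of the spindle's axis, flat within 0.08 rad, below the cap (bore centre 44 to 64.5 mm above the table), at rest (value of joint head below 0.002 m and horizontal distance between clip_bore and turntable_axis below 0.003 m and height (world z) of clip_bore between 0.044 and 0.0645 m and angle between clip_bore's own z axis and vertical below 0.08 rad and linear speed of clip below 0.01 m/s); the robot touches nothing.
It fails at once if the clip is forced: it presses on the turntable with more than 35 N (contact force between clip and turntable above 35 N).
It fails at once if the jar, bowl, tub or stamp is moved more than 20 mm (distance of any of glaze_jar_cream, pinch_bowl, water_tub, stamp_block from where it was at the start of the episode above 0.02 m).
It also fails if it takes over 61 s, if anything falls off the work surface, if the arm or the gripper's body presses on something with over 40 N, if the wrist force passes 120 N, or if a joint passes its speed limit or range.

## Working session

There is one attempt and no reset: what is moved stays moved. The work goes in short steps, Python scripts to look and compute and a shell command to move; the robot and the scene stay as the last step left them, time stands still between calls to the robot, and variables do not carry over. Pictures are saved under pics/ and viewed, at most 10 in all, crops included, and the job is handed in when it is done.

```bash
mkdir -p pics
cat > h.py <<'E'
import numpy as np, cv2
from cell import *
def snap(n,f):
    i=camera_info(n); p,d=camera(n)
    cv2.imwrite(f'pics/{f}.png',p[...,::-1]); np.savez(f'pics/{f}.npz',d=d,p=p,K=i['intrinsics'],T=i['world_from_camera'])
def pts(f):
    z=np.load(f'pics/{f}.npz'); K,T,d=z['K'],z['T'],z['d']
    v,u=np.mgrid[:d.shape[0],:d.shape[1]]
    c=np.stack([(u-K[0][2])/K[0][0]*d,(v-K[1][2])/K[1][1]*d,d,np.ones_like(d)],-1)
    w=(c@np.array(T).T)[...,:3]; w[d==0]=np.nan
    return w,z['p']
E
python3 - <<'E'
from h import *
snap('scene','s0'); snap('side','d0')
print(read_state())
E
```

```text
{'clock': 0.1, 'joints': array([ 1.13543062e+00,  3.00430323e-01,  1.52152384e+00, -2.81255429e-05,
        1.32066466e+00, -6.65812881e-02]), 'qd': array([-0.00029306, -0.00046513, -0.00242666,  0.00146948, -0.00444979,
       -0.00114888]), 'effort': array([ 5.70561169e-04, -5.32642257e+01, -3.53282261e+01,  7.09185773e-02,
        2.34706403e-02, -3.48933588e-05]), 'eef_pos': array([198.16808717, 512.81296635, 204.93290036]), 'eef_rot': array([-3.14056695e+00, -4.10904527e-05,  2.77281519e+00]), 'wrist_force': array([ 0.30710976, -0.35322189, -0.29043437]), 'moment': array([ 0.01169167, -0.01525174, -0.05894924]), 'finger_force': 0.0, 'finger_gap': 93.85338663407283}
```

View pics/s0.png

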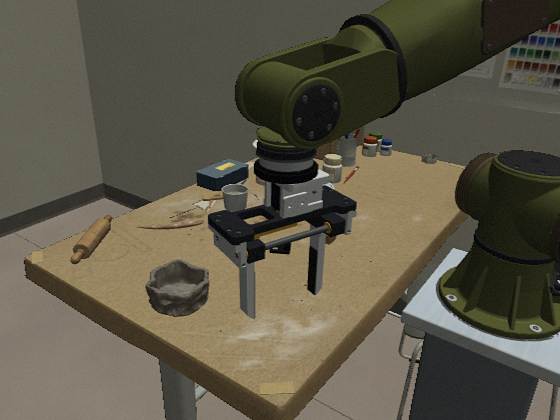

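View pics/d0.png

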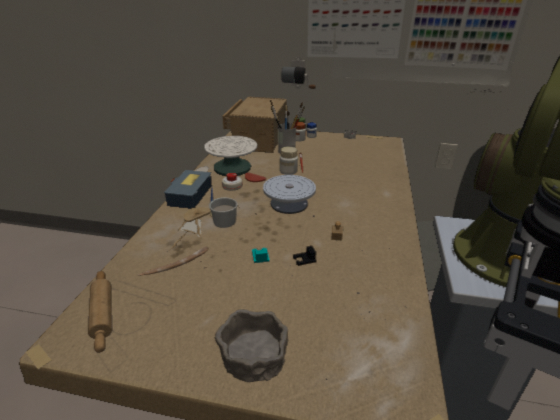

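The side view shows the aluminium turntable at (290,190) with its cap at (289,186). The black clip is at (305,257) and the stamp at (337,231). The tub is at (223,213), the jar at (289,158) and the bowl at (253,345). There are two clip-shaped things: turquoise at (261,255) and black at (305,257). The black one fits the description. Next I'll take an enlarged crop and positions.

Run:
```python
from h import *
w,p=pts('d0')
c=cv2.resize(p[170:280,240:360,::-1],None,fx=6.6,fy=5.4,interpolation=cv2.INTER_CUBIC); c=cv2.resize(p[165:275,240:360,::-1],(654,600),interpolation=cv2.INTER_CUBIC)
cv2.imwrite('pics/c0.png',c)
for n,(u,v) in dict(cap=(289,186),headL=(266,188),headR=(313,188),headN=(289,198),headF=(289,180),clip=(305,257),clipblk=(311,250),turq=(261,255),stamp=(337,228),tub=(223,205),jar=(289,152),bowl=(253,325)).items(): print(n,w[v,u].round(1))
b=(p.max(-1)<45); b[:235]=0;b[275:]=0;b[:,:285]=0;b[:,330:]=0
q=w[b]; print(len(q)); 
for z0,z1 in((2,12),(12,40)):
  k=q[(q[:,2]>z0)&(q[:,2]<z1)]; print(z0,len(k),np.nanmin(k,0).round(1),np.nanmax(k,0).round(1),k.mean(0).round(1))
```

```text
cap [ 564.4 -124.3   62.1]
headL [ 628.6 -108.8   56.6]
headR [ 496.1 -132.7   58.9]
headN [552.7 -63.1  58.3]
headF [ 573.3 -171.6   56.6]
clip [479.  115.    4.7]
clipblk [465.9 111.6  25.3]
turq [578.2 150.   21.4]
stamp [413.4   7.8  26.3]
tub [733.  -30.5  32.5]
jar [ 602.6 -323.5   80.2]
bowl [540.1 359.   24. ]
229
2 144 [453.9  99.5   2.2] [507.7 143.5  11.9] [479.4 121.2   5.5]
12 71 [455.3  97.9  12.1] [476.8 123.5  28.2] [466.5 113.8  22.4]
```

View pics/c0.png

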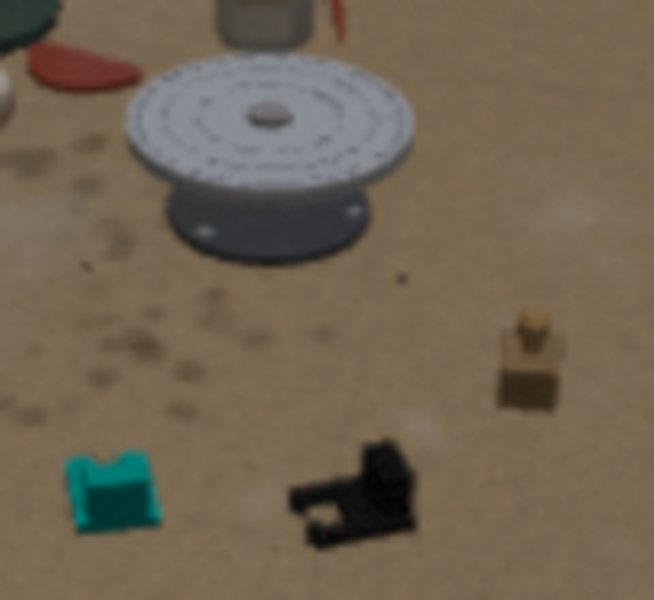

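The crop confirms it: the black open clip at (305,257) has its mouth facing +x. The turquoise piece at (261,255) is the decoy. Next I move over the black clip.

```bash
python3 -m handwheel '.5 -.8 0 0 0;.5 -.8 0 0 0;.5 -.8 0 0 0;.5 -.8 0 0 0;.5 -.8 0 0 0;.5 -.8 0 0 0;.5 -.8 0 0 0;.5 -.8 0 0 0;.5 -.8 0 0 0;.5 -.8 0 0 0;.5 -.8 0 0 0;.5 -.8 0 0 0' 10; python3 -m handwheel '0 0 0 0 0;0 0 0 0 0;0 0 0 0 0'
python3 - <<'E'
from h import *
snap('wrist','w1'); s=read_state(); print(s['eef_pos'],s['eef_rot'],s['joints'])
snap('scene','s1'); snap('side','d1')
E
```

```text
clock: 1.1
eef_pos: [438.8, 127.2, 205.4]
eef_rot: [-3.142, -0.0, 2.773]
wrist_force: [0.5, 0.9, 1.3]
finger_gap: 94.4
finger_force: 0.0
clock: 1.35
eef_pos: [438.0, 129.2, 205.2]
eef_rot: [-3.141, -0.001, 2.772]
wrist_force: [-0.9, 0.0, -0.5]
finger_gap: 94.0
finger_force: 0.0
[437.79498151 129.67014833 205.28700038] [-3.14146316e+00 -4.80048284e-04  2.77350090e+00] [ 2.07621480e-01  9.05668143e-02  1.77162929e+00  1.59435714e-04
  1.27986972e+00 -9.95128892e-01]
```

View pics/w1.png

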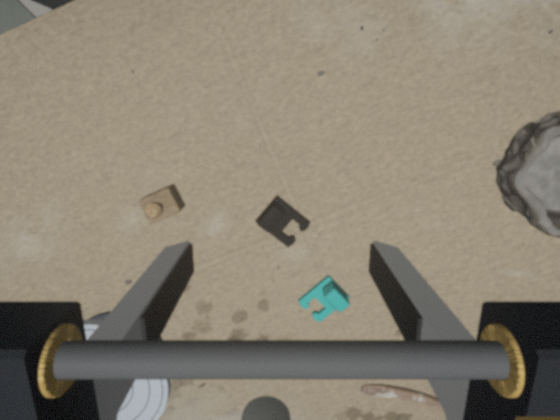

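The wrist view shows the black clip at (283,220), with its block at the upper left and its mouth toward the lower right. The turquoise one is at (324,298), the stamp at (160,204), and part of the turntable at (140,370).

Run:
```python
from h import *
w,p=pts('w1')
b=(p.max(-1)<75); b[:190]=0;b[250:]=0;b[:,:250]=0;b[:,315:]=0
q=w[b&np.isfinite(w).all(-1)]
q=q[q[:,2]>2]
top=q[q[:,2]>22]; pl=q[q[:,2]<15]
for n,k in(('top',top),('plate',pl)):
  r=cv2.minAreaRect(k[:,:2].astype(np.float32)); print(n,len(k),r,np.median(k[:,2]))
print('dir',pl[:,:2].mean(0)-top[:,:2].mean(0))
# cleaner edge of plate: full clip rect
print(cv2.minAreaRect(q[:,:2].astype(np.float32)))
# turntable from scene/side
for f in('d0','d1','s1'):
  w,p=pts(f); k=w[np.isfinite(w).all(-1)]
  m=(np.hypot(k[:,0]-563,k[:,1]+118)<95)&(k[:,2]>45)&(k[:,2]<72)
  k=k[m]; print(f,len(k), k[:,:3].min(0) if len(k) else 0, k.max(0) if len(k) else 0)
  if len(k): 
    (c,r)=cv2.minEnclosingCircle(k[:,:2].astype(np.float32)); print(c,r)
    print(np.median(k[:,2]))
    cc=k[(np.hypot(k[:,0]-563,k[:,1]+118)<25)]; cc=cc[cc[:,2]>np.median(k[:,2])+3]
    print('cap',len(cc),cv2.minEnclosingCircle(cc[:,:2].astype(np.float32)) if len(cc) else 0, cc[:,2].max() if len(cc) else 0)
```

```text
top 384 ((464.99481201171875, 106.70719909667969), (16.223995208740234, 25.691024780273438), 29.991928100585938) 27.116836669376056
plate 601 ((478.8486022949219, 114.09556579589844), (47.48810577392578, 35.50001907348633), 29.0643310546875) 6.345183114754548
dir [15.71873414 11.15311396]
((478.82025146484375, 114.07981872558594), (47.55292510986328, 35.50001907348633), 29.0643310546875)
d0 1173 [ 489.16811957 -206.75171846   48.3262067 ] [641.01863435 -54.36761693  64.84217784]
(565.5332641601562, -130.91859436035156) 78.32035827636719
57.90855008843084
cap 21 ((564.2294921875, -131.10484313964844), 10.655218124389648) 64.84217784182147
d1 1098 [ 498.93544015 -208.30498029   46.45778009] [641.62037672 -52.72645995  64.85026693]
(564.9783325195312, -131.0070343017578) 78.31483459472656
57.89300279120516
cap 21 ((566.8120727539062, -132.06634521484375), 10.966774940490723) 64.85026692575275
s1 1059 [ 489.17313841 -210.82872566   49.12557361] [643.98670118 -52.58825718  68.43669257]
(565.4922485351562, -130.8391876220703) 80.32715606689453
59.9414932793303
cap 23 ((568.022216796875, -120.59619140625), 19.67099952697754) 68.43669257147747
```

```bash
python3 -m handwheel '.4 -.8 0 0 0;.4 -.8 0 0 0;.4 -.8 0 0 0;.4 -.8 0 0 0;.4 -.8 0 0 0;.4 -.8 0 0 0;.4 -.8 0 0 0;.4 -.8 0 0 0;0 -.1 -.8 0 0;0 0 -.8 0 0;0 0 -.8 0 0;0 0 0 0 0'
python3 - <<'E'
from h import *
snap('wrist','w2'); s=read_state(); print(s['eef_pos'],s['eef_rot'],s['wrist_force'])
w,p=pts('w2'); k=w[np.isfinite(w).all(-1)]
m=(np.hypot(k[:,0]-565,k[:,1]+131)<85)&(k[:,2]>45)&(k[:,2]<72); k=k[m]
print(len(k),np.median(k[:,2]),k[:,:2].min(0),k[:,:2].max(0))
cc=k[(np.hypot(k[:,0]-565,k[:,1]+131)<20)&(k[:,2]>np.median(k[:,2])+3)];print(len(cc), cv2.minEnclosingCircle(cc[:,:2].astype(np.float32)) if len(cc) else 0,cc.max(0) if len(cc) else 0)
E
```

```text
clock: 2.5
eef_pos: [563.7, -129.3, 103.6]
eef_rot: [-3.141, -0.009, 2.774]
wrist_force: [-0.7, -0.0, -0.6]
finger_gap: 94.5
finger_force: 0.0
[ 565.05970786 -129.67472354  107.25039264] [-3.14119545 -0.00538021  2.77411439] [0.71490777 0.4497115  0.84436453]
38777 59.200991678419285 [ 488.69684899 -208.74261891] [641.03637181 -58.02680035]
764 ((564.49169921875, -134.171875), 10.787501335144043) [ 575.27873683 -123.54784992   66.08916965]
```

View pics/w2.png

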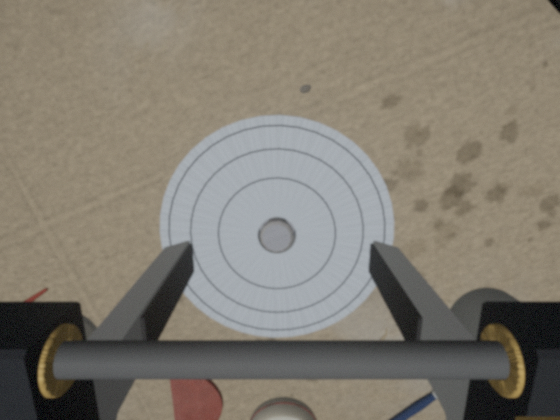

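The wrist view shows the wheel head centred at (277,225) and its cap at (277,236), between the two open fingers. I'll press down in small steps.

```bash
python3 -m handwheel '0 0 -.5 0 0;0 0 -.4 0 0;0 0 0 0 0;0 0 -.1 0 0;0 0 -.1 0 0;0 0 -.1 0 0;0 0 -.1 0 0;0 0 0 0 0' ; python3 -m handwheel '0 0 -.1 0 0;0 0 -.1 0 0;0 0 0 0 0'; python3 -m handwheel '0 0 -.05 0 0;0 0 0 0 0'
```

```text
clock: 3.22
eef_pos: [566.7, -131.0, 57.7]
eef_rot: [3.141, 0.001, 2.773]
wrist_force: [-0.0, -0.7, 0.0]
finger_gap: 94.1
finger_force: 0.0
clock: 3.47
eef_pos: [566.5, -131.0, 49.4]
eef_rot: [3.141, 0.001, 2.773]
wrist_force: [-0.2, 0.4, 0.4]
finger_gap: 94.1
finger_force: 0.0
clock: 3.63
eef_pos: [566.4, -131.1, 47.6]
eef_rot: [3.142, 0.0, 2.773]
wrist_force: [2.2, -0.8, 1.6]
finger_gap: 94.1
finger_force: 0.7
```

Run:
```python
from h import *
w,p=pts('w2')
snap('wrist','w3'); snap('side','d3')
for f in('w3','d3'):
  w,p=pts(f); k=w[np.isfinite(w).all(-1)]
  r=np.hypot(k[:,0]-565,k[:,1]+132)
  for a,b in((0,8),(16,40),(40,70)):
    z=k[(r>a)&(r<b)&(k[:,2]>30)&(k[:,2]<72)][:,2]; print(f,a,len(z),np.percentile(z,[5,50,95]).round(1) if len(z) else 0)
```

```text
w3 0 1051 [33.7 63.9 65.1]
w3 16 13298 [44.4 45.4 46.3]
w3 40 28972 [44.4 45.4 53.1]
d3 0 34 [42.8 54.8 63.9]
d3 16 153 [42.7 44.4 45.6]
d3 40 592 [42.6 44.5 65.1]
```

```bash
python3 -m handwheel '0 0 -.05 0 0;0 0 0 0 0'; python3 -m handwheel '0 0 -.05 0 0;0 0 0 0 0'
```

```text
clock: 3.9
eef_pos: [566.5, -131.1, 46.6]
eef_rot: [3.142, 0.001, 2.773]
wrist_force: [-3.5, 1.1, 13.2]
finger_gap: 94.0
finger_force: 7.0
clock: 4.07
eef_pos: [566.7, -131.1, 46.4]
eef_rot: [-3.142, 0.002, 2.773]
wrist_force: [-13.0, 4.2, 34.4]
finger_gap: 93.6
finger_force: 17.0
```

Hard stop: the face is at about z 46.6, so the head is down. Next I raise and go back over the clip, turning to match it.

```bash
python3 -m handwheel '0 0 .6 0 0;0 0 1 0 0;-.26 .6 .5 1 0;-.26 .6 .2 1 0;-.26 .6 0 1 0;-.26 .6 0 1 0;-.26 .6 0 1 0;-.26 .6 0 1 0;-.26 .6 0 1 0;-.26 .6 0 1 0;-.26 .6 0 1 0;-.26 .6 0 1 0' 40;python3 -m handwheel '0 0 0 .1 0;0 0 0 0 0;0 0 0 0 0'
python3 - <<'E'
from h import *
snap('wrist','w4'); s=read_state(); print(s['eef_pos'],s['eef_rot'])
w,p=pts('w4')
b=(p.max(-1)<80)&np.isfinite(w).all(-1)&(np.hypot(w[...,0]-478,w[...,1]-114)<36)&(w[...,2]>2)&(w[...,2]<34)
q=w[b]; top=q[q[:,2]>22]
for k in(q,top): print(len(k),cv2.minAreaRect(k[:,:2].astype(np.float32)),np.percentile(k[:,2],95))
E
```

```text
clock: 5.07
eef_pos: [461.3, 109.9, 135.2]
eef_rot: [3.141, -0.001, -2.634]
wrist_force: [0.3, -0.9, 0.3]
finger_gap: 93.8
finger_force: 0.0
clock: 5.32
eef_pos: [462.3, 108.6, 135.3]
eef_rot: [-3.142, -0.0, -2.63]
wrist_force: [0.0, 0.3, 0.4]
finger_gap: 93.8
finger_force: 0.0
[462.45189486 108.35467613 135.30248585] [-3.14156171e+00 -3.95346454e-04 -2.63089706e+00]
1640 ((479.7703552246094, 113.50514221191406), (48.217796325683594, 35.3570671081543), 29.354717254638672) 28.053951314224836
681 ((465.7803039550781, 105.55207824707031), (16.03924560546875, 28.386390686035156), 29.46790885925293) 28.41986238450113
```

View pics/w4.png

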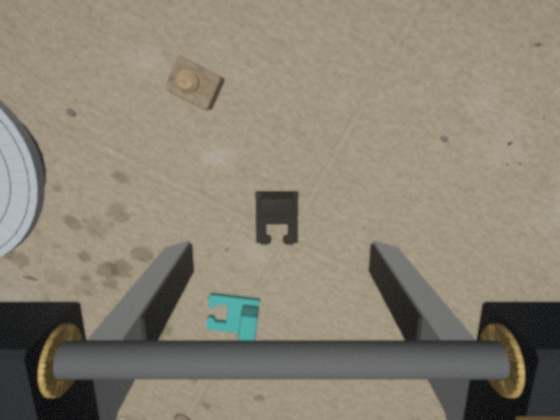

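The clip is upright in the wrist view, with its block at (277,205) and its mouth at (277,238), centred between the fingers and aligned. I'll descend to just above the plate and grip.

```bash
python3 -m handwheel '.08 -.07 -.8 0 0;0 0 -.8 0 0;0 0 -.8 0 0;0 0 -.4 0 0;0 0 -.2 0 0;0 0 -.1 0 0;0 0 0 0 0;0 0 0 0 0'
```

```text
clock: 6.03
eef_pos: [466.2, 106.1, 12.4]
eef_rot: [-3.141, 0.001, -2.63]
wrist_force: [0.1, 0.3, 0.7]
finger_gap: 93.9
finger_force: 0.0
```

```bash
python3 -m handwheel '0 0 -.08 0 0;0 0 0 0 0;0 0 0 0 .5;0 0 0 0 .8;0 0 0 0 .8;0 0 0 0 .8;0 0 0 0 .8;0 0 0 0 .8;0 0 0 0 .8;0 0 0 0 .8;0 0 0 0 .8;0 0 0 0 .8' 40;  python3 -m handwheel '0 0 0 0 .8;0 0 0 0 .8'
```

```text
clock: 7.03
eef_pos: [465.5, 106.2, 8.2]
eef_rot: [-3.142, -0.0, -2.629]
wrist_force: [0.8, -0.4, 0.1]
finger_gap: 30.6
finger_force: 0.0
clock: 7.2
eef_pos: [465.5, 106.2, 8.2]
eef_rot: [3.142, -0.0, -2.629]
wrist_force: [0.3, 0.5, -0.2]
finger_gap: 27.8
finger_force: 40.0
```

```bash
python3 -m handwheel '0 0 .4 0 .8;0 0 .8 0 .8;0 0 .85 0 .8;.06 -.6 0 -.6 .8;.06 -.6 0 -.6 .8;.06 -.6 0 -.6 .8;.06 -.6 0 -.6 .8;.06 -.6 0 -.6 .8;.06 -.6 0 -.6 .8;.06 -.6 0 -.6 .8;.06 -.6 0 -.6 .8;.06 -.6 0 -.6 .8';python3 -m handwheel '.06 -.6 0 -.47 .8;0 0 0 0 .8;0 0 0 0 .8;0 0 0 0 .8'
python3 - <<'E'
from h import *
snap('wrist','w5'); snap('side','d5'); s=read_state(); print(s['eef_pos'],s['eef_rot'],s['finger_gap'])
E
```

```text
clock: 8.2
eef_pos: [487.0, -111.0, 90.2]
eef_rot: [3.142, -0.0, -3.103]
wrist_force: [0.5, 0.2, -0.9]
finger_gap: 28.1
finger_force: 40.0
clock: 8.53
eef_pos: [489.3, -133.3, 90.1]
eef_rot: [3.141, -0.0, -3.141]
wrist_force: [0.2, -0.7, 0.2]
finger_gap: 27.7
finger_force: 40.0
[ 489.40707515 -132.91921441   90.22245897] [ 3.14146438e+00 -1.62174416e-04 -3.13979853e+00] 27.452038518520393
```

View pics/w5.png

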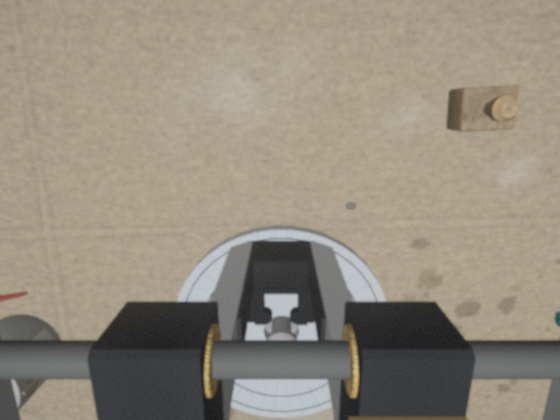

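The held clip is at (281,285), with its mouth at (281,315). The cap is just beyond it at (281,328), nearly in line. Now I measure the lateral offset.

Run:
```python
from h import *
w,p=pts('w5'); f=np.isfinite(w).all(-1)
x,y,z=w[...,0],w[...,1],w[...,2]
for n,m in (('cap',f&(np.hypot(x-565,y+132)<18)&(z>58)&(z<70)),('head',f&(np.hypot(x-565,y+132)<90)&(z>40)&(z<50)),('prong',f&(p.max(-1)<70)&(x>512)&(x<535)&(z>80)&(z<98)),('block',f&(abs(x-489)<12)&(abs(y+132)<13)&(z>100)&(z<118))):
  q=w[m]; print(n,len(q),np.percentile(q,[1,50,99],axis=0).round(1).tolist())
v,u=np.where(f&(np.hypot(x-565,y+132)<18)&(z>58)&(z<70)); print(u.min(),u.max(),v.min(),v.max())
q=w[f&(np.hypot(x-565,y+132)<90)&(z>40)&(z<50)][:,:2]
r=cv2.minEnclosingCircle(q.astype(np.float32)); print(r)
for a in(70,): 
  g=p[240:340,230:330]; print(g[70,:,1])
```

```text
cap 234 [[553.7, -143.2, 58.1], [555.8, -133.9, 62.0], [559.6, -124.8, 65.4]]
head 8967 [[489.4, -200.4, 41.2], [541.1, -134.5, 44.5], [638.5, -68.0, 46.1]]
prong 894 [[512.4, -152.0, 83.6], [522.7, -140.2, 88.0], [529.2, -116.4, 89.4]]
block 1923 [[480.7, -144.6, 100.4], [487.2, -132.1, 108.9], [497.2, -119.6, 115.8]]
266 295 329 339
((565.2340087890625, -133.87466430664062), 76.98792266845703)
[120 122 122 120 119 120 113 100  76  57  45  43  42  45  41  41  48  45
  42  48  50  53  56  52  50  53  53  57  52  52  57  58  49  49  45  48
  40  43  44  57  86 135 171 189 193 194 193 195 195 195 194 196 196 195
 194 194 194 192 190 180 154 109  69  51  44  45  39  44  53  55  51  55
  52  51  56  55  57  51  51  55  52  53  52  51  44  45  45  47  42  47
  44  49  51  61  89 110 116 120 122 120]
```

Lateral alignment is within about 0.3 mm. I'll descend to groove height.

```bash
python3 -m handwheel '0 0 -.4 0 .8;0 0 -.3 0 .8;0 0 -.15 0 .8;0 0 0 0 .8;0 0 0 0 .8';python3 -m handwheel '.2 0 0 0 .8;.2 0 0 0 .8;.1 0 0 0 .8;0 0 0 0 .8;0 0 0 0 .8'
```

```text
clock: 9.05
eef_pos: [489.6, -133.4, 56.5]
eef_rot: [3.142, -0.0, -3.14]
wrist_force: [0.4, 0.8, -0.3]
finger_gap: 27.8
finger_force: 40.0
clock: 9.47
eef_pos: [509.7, -133.7, 56.2]
eef_rot: [3.142, -0.0, -3.141]
wrist_force: [1.0, 0.7, -1.2]
finger_gap: 27.9
finger_force: 40.0
```

```bash
python3 -m handwheel '.1 .015 0 0 .8;.05 0 0 0 .8;0 0 0 0 .8';python3 -m handwheel '.05 0 0 0 .8;0 0 0 0 .8'; python3 -m handwheel '.05 0 0 0 .8;0 0 0 0 .8'
```

```text
clock: 9.72
eef_pos: [515.8, -133.2, 56.3]
eef_rot: [-3.142, 0.0, -3.141]
wrist_force: [0.3, 0.3, -0.4]
finger_gap: 27.6
finger_force: 40.0
clock: 9.88
eef_pos: [517.7, -133.2, 56.3]
eef_rot: [-3.142, 0.0, -3.141]
wrist_force: [0.2, -0.6, -0.0]
finger_gap: 27.4
finger_force: 40.0
clock: 10.05
eef_pos: [519.7, -133.2, 56.3]
eef_rot: [-3.142, 0.0, -3.141]
wrist_force: [-0.2, 0.2, -0.0]
finger_gap: 27.5
finger_force: 40.0
```

```bash
for i in 1 2; do :; done; python3 -m handwheel '.05 0 0 0 .8;0 0 0 0 .8' | grep -E 'pos|wrist';python3 -m handwheel '.05 0 0 0 .8;0 0 0 0 .8'| grep -E 'pos|wrist'; python3 -m handwheel '.05 0 0 0 .8;0 0 0 0 .8'| grep -E 'pos|wrist'; python3 -m handwheel '.03 0 0 0 .8;0 0 0 0 .8'| grep -E 'pos|wrist'
```

```text
eef_pos: [521.4, -133.1, 56.1]
wrist_force: [-0.6, 0.2, 0.4]
eef_pos: [523.1, -133.1, 55.9]
wrist_force: [-3.2, -0.0, -2.1]
eef_pos: [525.2, -133.1, 55.9]
wrist_force: [-3.0, 0.9, -1.7]
eef_pos: [526.6, -133.1, 56.1]
wrist_force: [-2.0, 0.9, -2.7]
```

```bash
g="pos|wrist|rot"; python3 -m handwheel '.05 0 0 0 .8;0 0 0 0 .8' | grep -E $g;python3 -m handwheel '.05 0 0 0 .8;0 0 0 0 .8'| grep -E $g; python3 -m handwheel '.05 0 0 0 .8;0 0 0 0 .8'| grep -E $g
```

```text
eef_pos: [529.4, -133.2, 56.5]
eef_rot: [-3.141, 0.002, -3.141]
wrist_force: [1.5, 1.2, -1.8]
eef_pos: [531.6, -133.3, 56.6]
eef_rot: [-3.141, 0.002, -3.141]
wrist_force: [2.6, 1.6, -1.0]
eef_pos: [533.2, -133.2, 56.5]
eef_rot: [-3.141, 0.001, -3.141]
wrist_force: [0.6, 0.5, -0.4]
```

Snapped over the neck. I'll ease on to the hard stop.

```bash
g="pos|wrist"; python3 -m handwheel '.03 0 0 0 .8;0 0 0 0 .8' | grep -E $g;python3 -m handwheel '.03 0 0 0 .8;0 0 0 0 .8'| grep -E $g; python3 -m handwheel '.02 0 0 0 .8;0 0 0 0 .8'| grep -E $g
```

```text
eef_pos: [534.0, -133.3, 56.3]
wrist_force: [-0.2, 0.7, -0.8]
eef_pos: [535.2, -133.2, 56.3]
wrist_force: [-0.6, -0.2, -0.4]
eef_pos: [535.5, -133.2, 56.2]
wrist_force: [-3.2, -1.0, 2.1]
```

```bash
g="pos|wrist"; python3 -m handwheel '.02 0 0 0 .8;0 0 0 0 .8' | grep -E $g;python3 -m handwheel '.02 0 0 0 .8;0 0 0 0 .8'| grep -E $g
```

```text
eef_pos: [535.7, -133.2, 56.2]
wrist_force: [-10.2, -1.1, 5.4]
eef_pos: [535.9, -133.2, 56.1]
wrist_force: [-14.4, -1.0, 8.5]
```

Hard stop at 14 N. I'll relieve it, lower slightly, open, and lift away.

```bash
python3 -m handwheel '-.03 0 -.025 0 .8;0 0 0 0 .8';python3 -m handwheel '0 0 0 0 .6;0 0 0 0 .4;0 0 0 0 .2;0 0 0 0 0;0 0 0 0 0;0 0 0 0 0;0 0 0 0 0;0 0 .5 0 0;0 0 1 0 0;0 0 1 0 0;0 0 0 0 0;0 0 0 0 0'
python3 - <<'E'
from h import *
snap('wrist','w6')
w,p=pts('w6'); f=np.isfinite(w).all(-1); x,y,z=w[...,0],w[...,1],w[...,2]
for n,m in (('cap',f&(np.hypot(x-565,y+133)<18)&(z>61)&(z<70)),('head',f&(np.hypot(x-565,y+133)<85)&(z>35)&(z<49)&(p.min(-1)>100)),('block',f&(abs(x-535)<14)&(abs(y+133)<20)&(z>71)&(z<82)),('plate',f&(abs(x-545)<25)&(p.max(-1)<80)&(abs(y+133)<25)&(z>49)&(z<60))):
  q=w[m]; print(n,len(q),np.percentile(q,[1,50,99],axis=0).round(1).tolist())
cv2.imwrite('pics/c6.png',cv2.resize(p[150:330,160:400,::-1],(800,600)))
E
```

```text
clock: 12.22
eef_pos: [535.6, -133.2, 55.0]
eef_rot: [3.141, -0.001, -3.141]
wrist_force: [-5.3, -0.0, 1.6]
finger_gap: 27.4
finger_force: 40.0
clock: 13.22
eef_pos: [537.2, -133.4, 157.4]
eef_rot: [-3.14, 0.004, -3.141]
wrist_force: [-0.4, 0.1, -0.8]
finger_gap: 94.0
finger_force: 0.0
cap 523 [[554.6, -143.9, 61.3], [563.7, -134.2, 64.0], [574.1, -124.5, 65.8]]
head 20975 [[491.8, -205.6, 42.8], [561.6, -134.2, 44.5], [635.6, -62.8, 46.1]]
block 730 [[527.9, -147.9, 71.7], [534.9, -134.3, 73.6], [542.9, -120.6, 75.2]]
plate 818 [[527.6, -151.3, 50.6], [552.2, -131.8, 52.8], [569.6, -116.4, 58.3]]
```

View pics/c6.png

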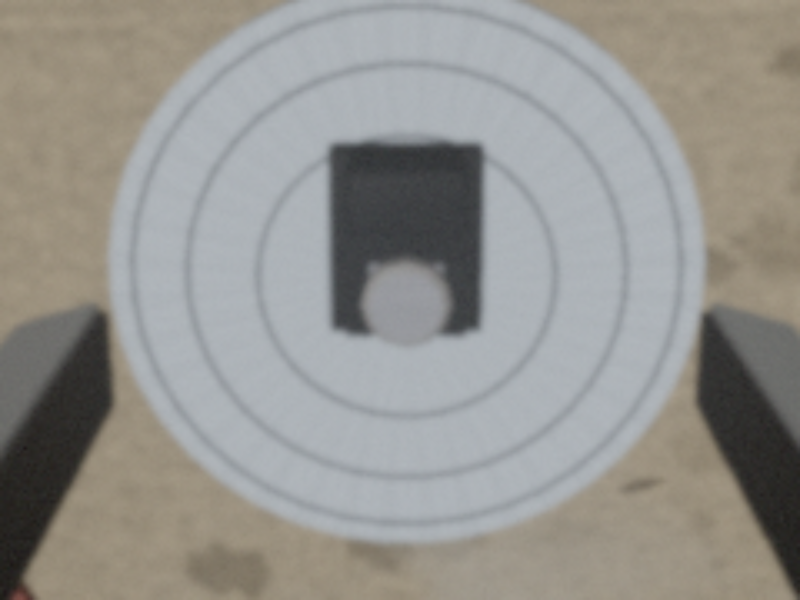

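The crop shows the clip flat under the cap at (405,300), square and symmetric. The block at x≈535.4 plus 30 mm puts the bore at about 565, on the axis to roughly 1 mm.

```bash
python3 -c "from cell import sign_off; print(sign_off())"
```

```text
the job is handed in; nothing more can be done
None
```

The head is pressed fully down, the clip is snapped home and flat in the groove (bore within about 1 mm of the axis, peak wrist force while inserting about 17 N), no bystander was touched, and the job is handed in, though the sign-off returned no verdict.

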